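# Seat the pot carousel on its keyed drive and latch it

## Task

The pot carousel sits too high on its drive because its red key is riding on the rim of the collar: push it round by the red post until the key drops into the slot marked with the red line and the carousel sits fully down on the collar. Then swing the steel keeper all the way round to its stop over the centre pillar, so the carousel is held down. Do not lift the carousel out, and leave the things standing around where they are.

Things in the scene. Friction and masses are not known exactly. Their poses are not given: they have to be found in the camera images.
- drive_base: Grey drive base fixed to the worktop: round plate, radius 98 mm, 12 mm thick, with an upright cream collar at its centre (outer radius 40, bore radius 24.8, top 70 mm above the worktop) and a lobe with the keeper's pivot. Origin: centre of the underside, on the bore axis; z up; -x points to the slot in the collar, marked by a red line; -y to the keeper pivot.
- keyway (a point): Middle of the slot in the collar's rim at rim height (70 mm above the worktop), 32.5 mm from the bore axis. The slot is 16 mm wide, 19 mm deep, open upwards and outwards.
- carousel: Loose white carousel, 0.45 to 0.75 kg, standing in the bore, free to turn either way. Origin: bottom centre of its steel stub (48 mm across, 54 long); z up; -x points along the arm with red post and key. Arms' upper face is 62 mm above the origin. Two arms, 60 degrees either side of +x, carry fixed pots (50 mm across, centres 62 mm from the axis, tops up to 90 mm above the origin).
- key (a point): Underside of the red key under the red post's arm, 40 mm above the carousel's origin. Key: 12 mm wide, reaching 38 mm from the axis. At the start it rides on the collar's rim: carousel origin about 30 mm above the worktop, leaning up to about 2 degrees. Over the slot (yaws equal within about 3 degrees) it drops 14 mm by its own weight; origin then 16 mm up, shoulder flat on the collar.
- red_post (a point): Top centre of the red post: a vertical round pin, radius 7 mm, standing 30 mm up from the carousel's arm, 62 mm from the carousel's axis. Turning takes a few newtons here; once the key is in the slot the carousel turns no further.
- pillar_top (a point): Top of the carousel's centre pillar (radius 10 mm), 107 mm above the carousel's origin: at about 137 mm above the worktop when riding high, 123 mm when seated. The keeper passes over it only when seated.
- keeper (a joint): Keeper angle, rad: 0 = shut at its stop, over the centre pillar, pointing along the base's +y; grows as it swings open, clockwise from above (1.57: along the base's +x). Parked at 1.25 to 1.65; stays where left; about 1 N at the knob moves it. Flat steel arm 18 mm wide, 8 thick, 121 from pivot to rounded end, underside 126 mm above the worktop, passing over pots and red post.
- keeper_pivot (a point): Pivot axis of the keeper, at the keeper's underside, 126 mm above the worktop, 112 mm from the bore axis.
- keeper_knob (a point): Top centre of the black knob on the keeper: upright, radius 8 mm, 22 mm tall (134 to 156 mm above the worktop), 78 mm from the pivot.
- red_cap_bottle: Bystander: white plastic bottle with red cap, 64 mm across, 126 mm tall. Origin: centre of the underside.
- beaker: Bystander: empty white plastic beaker, 55 mm across, 68 mm tall. Origin: centre of the underside.
- timer: Bystander: small white countdown timer lying flat, 62 x 66 x 19 mm. Origin: centre of the underside.
- stopper: Bystander: red-brown rubber stopper, 36 mm across, 30 mm tall. Origin: centre of the underside.

How it is judged (in metres and radians):
On the way, in this order (a step that is already met when the one before it is completed fails the run):
1. the key is in the slot and the carousel sits down on the collar (z of carousel in the frame of drive_base below 0.019 m and horizontal distance between carousel and drive_base below 0.004 m and angle between carousel's own z axis and vertical below 0.04 rad and angle between the x axis of carousel and the x axis of drive_base, either way round below 0.15 rad), for 0.2 s.
2. the keeper is shut over the pillar (all of step 1 and value of joint keeper below 0.1 rad), for 0.2 s.
At the end, for the whole second after the job is handed in: The carousel sits on the collar with its key in the slot (origin less than 19 mm above the worktop, within 4 mm of the bore axis, upright within 0.04 rad, in line with the base within 0.15 rad), at rest, and the keeper is within 0.1 rad of its stop over the pillar (all of step 2 and linear speed of carousel below 0.02 m/s); the robot touches nothing.
It fails at once if the carousel is lifted out of the drive (z of carousel in the frame of drive_base above 0.05 m).
It fails at once if the red cap bottle is disturbed (distance of red_cap_bottle from where it was at the start of the episode above 0.03 m).
It fails at once if the beaker is disturbed (distance of beaker from where it was at the start of the episode above 0.03 m).
It fails at once if the timer is disturbed (distance of timer from where it was at the start of the episode above 0.03 m).
It fails at once if the stopper is disturbed (distance of stopper from where it was at the start of the episode above 0.03 m).
It also fails if it takes over 56 s, if anything falls off the work surface, if the arm or the gripper's body presses on something with over 40 N, if the wrist force passes 120 N, or if a joint passes its speed limit or range.

## Robot

A 7-joint arm with a two-finger parallel gripper is mounted at the origin on a cart in front of the work surface, level with it; the furniture and walls round the work are solid. World frame = base frame: x ahead of the robot, y to its left, z up, the work surface at z = 0. Lengths are in mm, angles in rad, forces in N, time in s.
With the tool pointing down it reaches from about 425 to 800 mm from the base axis. Payload 8.3 kg.
Tool frame: the origin (TCP) lies midway between the tips of the shut fingers; the grasp point (between the pads) lies 19 mm behind it (arm.pinch_z is the x of the grasp point in the tool frame, in mm); x points along the fingers, y is the direction in which the jaws open and shut, and the axes are right-handed (so a half turn about x gives the same grasp; the last joint's range is limited). The gripper opens to 85 mm and grips with 20 to 120 N. Pads are 22 mm wide; open, the fingers measure 114 mm over their backs; the gripper's body (76 mm by 85 mm) begins 54 mm behind the grasp point. The pads swing forward as they close: fully open they stand 13 mm farther back than shut.
Start: joints at [1.088, 0.383, 0.016, 1.37, -0.006, 1.388, -0.046], TCP at [254.771, -570.694, 191.679] pointing down, gripper open.
Joint ranges: [-2.95, 2.95], [-0.25, 2.06], [-1.52, 1.56], [0.18, 2.33], [-1.44, 4.58], [0.02, 2.06], [-3.01, 3.01]. Speed limits (rad/s): [2.39, 2.39, 3.01, 3.01, 3.14, 3.14, 3.14].

## Interface

Orientations are given as a unit quaternion [x, y, z, w].
In Python, from bench import arm gives the robot as it stands. Calls block until the motion is done:
- arm.goto(position, orientation): joint-space move of the TCP to a pose.
- arm.move_l(position, v=150, attitude=None, threshold=None): straight line of the TCP; attitude=None keeps the orientation; v is the mean speed in mm/s. With threshold (N) it stops when the force on the tool has changed by that much, and returns True; else False.
- arm.goto_joints(angles): joint-space move.
- arm.move_gripper(opening, squeeze=None): finger opening in mm; squeeze is the grip in N (None keeps the last); returns when the fingers have stopped.
- arm.pause(seconds).
- arm.ik(position, orientation): joint angles nearest the present ones, or None.
- arm.observe(): the state.
- arm.camera(name): name is "scene" or "top" or "wrist"; returns a dict with "color" (384x512x3 uint8, blue, green, red), "fx", "fy", "cx", "cy" (pixels), "position" and "rotation" of the camera in the world. Camera axes: x right, y down, z forward; pixel columns grow to the right and rows downward; lengths in mm; the calibration is good to about 2 mm. The wrist camera is an equidistant fisheye: a pixel r from the principal point sees the ray r / f radians off the axis. A picture is of the moment at which its call begins. There is no depth.
A pose or a line that the arm cannot do raises arm.PlanningError and nothing moves.
- arm.finish_job(): hands the job in, once; it reports no verdict.
Trained networks look in a picture, given as the dict that the camera call returned (one of the last four; its "shot" number tells which), for a name from the list of things; names that differ only in an ending like _2 or _b are one class to them, and where a whole thing is asked for, a point or a joint stands for the part that bears it (a point fixed in the world has none). Each returns a list of dicts, best first, with "p" (0 to 1); they miss things now and then, are a little off and sometimes report something else, mostly with a low value. They report only what shows in the picture. A call takes as long as a camera call.
- arm.outline_of(picture, thing): "mask" (384x512 bool, what is visible of it).
- arm.pinpoint(picture, thing): "centre" ([x, y, z] in mm, in the coordinates of the camera as it stood for that picture, good to about 4 mm: a listed point, or the origin of a listed thing).
The state is a dict: "clock": time; "q": joint angles; "qvel": joint speeds; "joint_torque": joint torques, N m; "eef_pos": TCP position; "eef_rot": TCP orientation; "contact_force": force on the tool from outside, world axes, zero at the start; "torque": the same for the moment, N m; "grip_width": finger opening in mm.
Only numpy, scipy, OpenCV 4.12 (cv2) and the standard library are available. Lean on these libraries where they do the work, as an engineer would, in place of code of your own. Each camera call takes 0.05 s, during which the arm holds its last target.

## Working session

There is one attempt and no reset: what is moved stays moved. The work goes in short steps, each a Python script; the robot and the scene stay as the last script left them, time stands still between calls to the robot, and variables do not carry over. Pictures are saved under pics/ and viewed, and the job is handed in when it is done.

```bash
ls; mkdir -p pics; cat > h.py <<'E'
from bench import arm
import numpy as np, cv2
def shot(n,f):
    p=arm.camera(n); cv2.imwrite('pics/'+f+'.png',p['color']); return p
def w(p,c): return np.array(p['position'])+np.array(p['rotation'])@np.array(c)
E
python3 - <<'E'
from h import *
o=arm.observe(); print(o['clock'],o['eef_pos'],o['eef_rot'])
for n in ['scene','top']:
    p=shot(n,n+'0')
    print(n,p['position'])
    for t in ['drive_base','keyway','carousel','key','red_post','pillar_top','keeper_pivot','keeper_knob','red_cap_bottle','beaker','timer','stopper']:
        r=arm.pinpoint(p,t)
        print(t,[(round(x['p'],2),w(p,x['centre']).round(0)) for x in r[:2]])
print(arm.observe()['clock'])
E
```

```text
pics
0.0 [ 254.5214726  -570.19077103  190.68114986] [-0.6914345  -0.14801225  0.69173764 -0.14666197]
scene [ 521.49251053 -596.07047756  681.01198487]Traceback (most recent call last):
  File "<stdin>", line 8, in <module>
  File "h.py", line 5, in w
    def w(p,c): return np.array(p['position'])+np.array(p['rotation'])@np.array(c)
                                               ~~~~~~~~~~~~~~~~~~~~~~~^~~~~~~~~~~~
ValueError: matmul: Input operand 1 has a mismatch in its core dimension 0, with gufunc signature (n?,k),(k,m?)->(n?,m?) (size 3 is different from 4)
```

```bash
cat > h.py <<'E'
from bench import arm
import numpy as np, cv2
from scipy.spatial.transform import Rotation as R
def shot(n,f):
    p=arm.camera(n); cv2.imwrite('pics/'+f+'.png',p['color']); return p
def w(p,c): return np.array(p['position'])+R.from_quat(p['rotation']).apply(c)
def proj(p,X):
    c=R.from_quat(p['rotation']).inv().apply(np.array(X,float)-p['position'])
    return np.array([p['fx']*c[0]/c[2]+p['cx'],p['fy']*c[1]/c[2]+p['cy']])
def ray(p,u,v,z):
    d=R.from_quat(p['rotation']).apply([(u-p['cx'])/p['fx'],(v-p['cy'])/p['fy'],1]); o=np.array(p['position'])
    return o+d*(z-o[2])/d[2]
E
python3 - <<'E'
from h import *
for n in ['scene','top']:
    p=shot(n,n+'0')
    print(n,p['position'])
    for t in ['drive_base','keyway','carousel','key','red_post','pillar_top','keeper_pivot','keeper_knob','red_cap_bottle','beaker','timer','stopper']:
        r=arm.pinpoint(p,t)
        print(t,[(round(x['p'],2),w(p,x['centre']).round(0)) for x in r[:2]])
print(arm.observe()['clock'])
E
```

```text
scene [ 521.49251053 -596.07047756  681.01198487]
drive_base [(0.88, array([527.,  -9.,   2.]))]
keyway [(0.63, array([495.,  -1.,  72.])), (0.54, array([521., -14., 137.]))]
carousel [(0.71, array([527.,  -9.,  31.]))]
key [(0.84, array([547.,   7.,  68.]))]
red_post [(0.6, array([567.,  32., 128.]))]
pillar_top [(0.88, array([525., -14., 141.])), (0.5, array([566.,  33., 129.]))]
keeper_pivot [(0.62, array([ 502., -117.,  128.]))]
keeper_knob [(0.63, array([ 575., -121.,  157.]))]
red_cap_bottle [(0.87, array([631., 335.,   2.]))]
beaker [(0.67, array([437., 293.,  -3.]))]
timer [(0.56, array([723.,   6.,  -2.])), (0.54, array([521., -15., 139.]))]
stopper [(0.69, array([ 724., -109.,   -1.]))]
top [ 479.59854738   87.92027662 1251.37774049]
drive_base [(0.84, array([522.,  -9.,  -4.]))]
keyway [(0.56, array([494.,   2.,  71.])), (0.34, array([523., -15., 139.]))]
carousel [(0.91, array([532., -13.,  31.]))]
key [(0.69, array([547.,   7.,  64.])), (0.21, array([ 724., -109.,   -3.]))]
red_post [(0.73, array([569.,  35., 125.]))]
pillar_top [(0.65, array([520., -14., 136.]))]
keeper_pivot [(0.95, array([ 500., -122.,  127.]))]
keeper_knob [(0.73, array([ 578., -122.,  154.]))]
red_cap_bottle [(0.76, array([626., 332.,  -1.]))]
beaker [(0.91, array([433., 293.,  -2.]))]
timer [(0.79, array([722.,  10.,  -1.])), (0.61, array([524.,  -9.,  -2.]))]
stopper [(0.69, array([ 723., -108.,    1.])), (0.43, array([433., 298.,  -3.]))]
1.4
```

View pics/scene0.png

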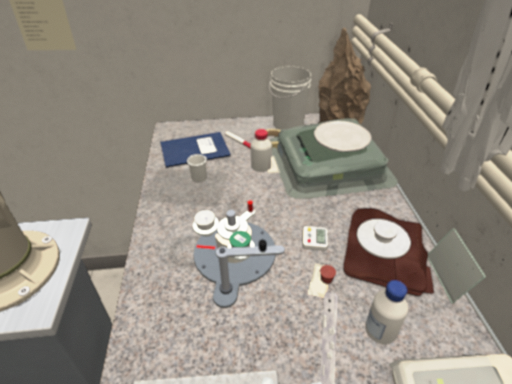

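View pics/top0.png

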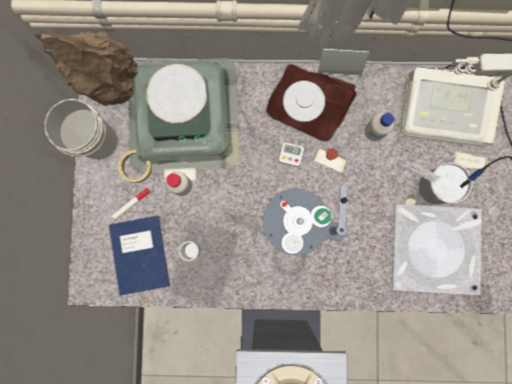

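```bash
python3 - <<'E'
from h import *
a=shot('scene','s1');b=shot('top','t1')
A=cv2.resize(a['color'][190:310,170:300],None,fx=5,fy=5,interpolation=cv2.INTER_CUBIC)
B=cv2.resize(b['color'][170:270,250:370],None,fx=6,fy=6,interpolation=cv2.INTER_CUBIC)
cv2.imwrite('pics/s1c.png',A);cv2.imwrite('pics/t1c.png',B)
for n,p in (('s',a),('t',b)):
    c=p['color'].astype(int); m=(c[...,2]>140)&(c[...,1]<90)&(c[...,0]<90)
    k,l,st,ce=cv2.connectedComponentsWithStats(m.astype(np.uint8))
    for i in range(1,k):
        if st[i][4]>4 : print(n,st[i],ce[i].round(1),[ray(p,*ce[i],z)[:2].round(0) for z in (12,70,122)])
    for nm,X in dict(base=(524,-9,0),piv=(501,-120,126),post=(568,34,122)).items(): print(nm,proj(p,X).round(1))
E
```

```text
s [255 130  13   7  57] [261.  133.1] [array([649., 509.]), array([638., 413.]), array([628., 327.])]
s [243 142   7   5  21] [246.3 144. ] [array([592., 445.]), array([586., 355.]), array([581., 274.])]
s [248 201   4   4  15] [249.6 202.6] [array([577., 152.]), array([572.,  87.]), array([568.,  29.])]
s [197 246  17   3  31] [205.7 246.6] [array([458.,   7.]), array([463., -46.]), array([468., -92.])]
s [322 267  12   6  39] [327.1 269.3] [array([729., -92.]), array([ 711., -136.]), array([ 695., -175.])]
s [322 274  12   4  22] [328.8 275.9] [array([ 728., -110.]), array([ 710., -153.]), array([ 694., -190.])]
base [234.  252.5]
piv [222.4 254.5]
post [249.6 201.1]
t [327 149  10  10  77] [331.4 153.6] [array([ 727., -113.]), array([ 715., -103.]), array([705., -95.])]
t [167 174  14  13 130] [173.4 180. ] [array([641., 353.]), array([634., 340.]), array([627., 329.])]
t [138 189  11  11  60] [143.1 193.7] [array([599., 441.]), array([594., 424.]), array([589., 410.])]
t [283 203   4   3   9] [284.1 203.8] [array([576.,  25.]), array([572.,  28.]), array([568.,  31.])]
base [295.4 221.9]
piv [341.  229.7]
post [283.  203.6]
```

View pics/s1c.png

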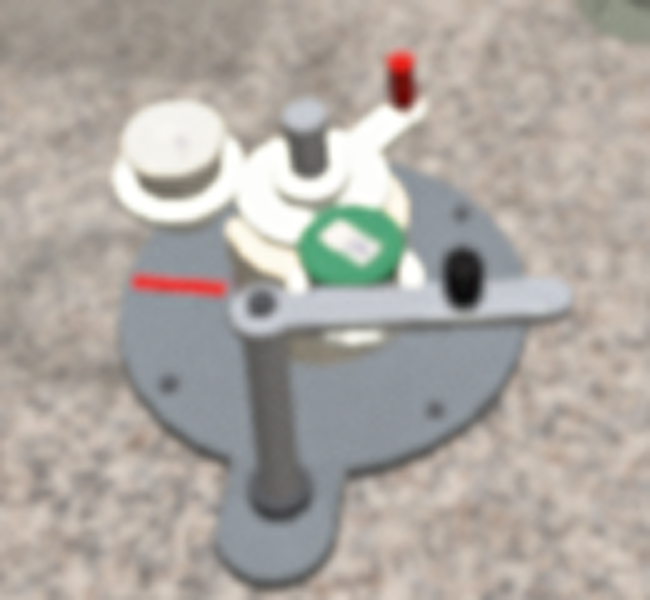

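View pics/t1c.png

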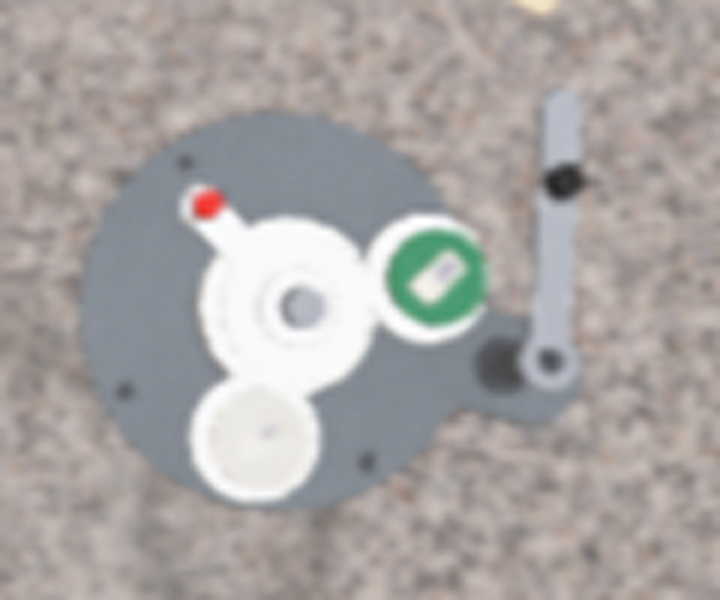

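```bash
cat >> h.py <<'E'
C=np.array([524.,-10.])
def ori(deg):  # jaw axis y along angle deg in plane, x down
    a=np.radians(deg); x=np.array([0,0,-1.]); y=np.array([np.cos(a),np.sin(a),0]); z=np.cross(x,y)
    return R.from_matrix(np.c_[x,y,z]).as_quat()
def pt(phi,r,z): 
    a=np.radians(phi); return [C[0]+r*np.cos(a),C[1]+r*np.sin(a),z]
E
python3 - <<'E'
from h import *
print(R.from_quat(arm.observe()['eef_rot']).as_matrix()[:,1].round(2))
for s in (90,-90,0,180):
  print(s)
  for phi in (15,45,75,105,135,150):
    q=arm.ik(pt(phi,62,99),ori(phi+s)); print(phi,None if q is None else np.round(q,2))
E
```

```text
[ 0.41 -0.91  0.  ]
90
15 [ 0.5   0.46 -0.74  1.59  0.32  1.22  1.53]
45 [ 0.77  0.68 -1.28  1.62  0.67  1.35  1.75]
75 [ 0.78  0.61 -1.28  1.69  0.6   1.31  2.26]
105 [-1.2   0.53  1.37  1.85 -0.56  1.23 -2.54]
135 [ 0.37  0.19 -0.56  1.86  0.11  1.12 -2.59]
150 [ 0.41  0.17 -0.57  1.89  0.1   1.12 -2.29]
-90
15 [ 0.32  0.4  -0.5   1.6   0.2   1.19 -1.53]
45 [ 0.35  0.39 -0.59  1.64  0.23  1.19 -1.08]
75 [ 0.39  0.34 -0.66  1.71  0.23  1.17 -0.59]
105 [ 0.46  0.28 -0.72  1.79  0.2   1.15 -0.07]
135 [ 0.52  0.21 -0.73  1.86  0.16  1.13  0.52]
150 [ 0.55  0.19 -0.73  1.88  0.14  1.12  0.82]
0
15 [ 0.4   0.42 -0.61  1.6   0.25  1.2   0.01]
45 [ 0.41  0.4  -0.67  1.63  0.27  1.19  0.47]
75 [ 0.45  0.36 -0.74  1.7   0.26  1.18  0.95]
105 [ 0.55  0.31 -0.84  1.78  0.25  1.16  1.47]
135 [ 0.92  0.41 -1.27  1.84  0.42  1.2   1.87]
150 [ 0.97  0.37 -1.27  1.87  0.38  1.18  2.19]
180
15 [-0.95  0.75  1.36  1.66 -0.75  1.36 -2.35]
45 [ 0.23  0.36 -0.44  1.64  0.16  1.17 -2.6 ]
75 [ 0.33  0.33 -0.58  1.71  0.19  1.16 -2.14]
105 [ 0.4   0.27 -0.65  1.79  0.18  1.14 -1.62]
135 [ 0.46  0.2  -0.66  1.86  0.14  1.13 -1.04]
150 [ 0.48  0.18 -0.65  1.88  0.12  1.12 -0.74]
```

```bash
cat >> h.py <<'E'
def pushpose(phi,d,z,r=62):
    a=np.radians(phi); e=np.array([np.cos(a),np.sin(a)]); t=np.array([-e[1],e[0]])
    p=C+r*e-d*t; return [p[0],p[1],z],ori(phi-90)
def F(): return np.array(arm.observe()['contact_force'])
E
python3 - <<'E'
from h import *
arm.move_gripper(0)
p,o=pushpose(43,42,210); arm.goto(p,o)
p,o=pushpose(43,42,99); print(arm.move_l(p,150,threshold=8))
print(F().round(1), arm.observe()['eef_pos'].round(1) if hasattr(arm.observe()['eef_pos'],'round') else arm.observe()['eef_pos'])
p,o=pushpose(43,10,99); print(arm.move_l(p,40,threshold=3))
s=arm.observe(); print(np.round(s['eef_pos'],1),F().round(1),s['clock'],s['grip_width'])
e=np.array([np.cos(.75),np.sin(.75)]);t=np.array([-e[1],e[0]])
print((np.array(s['eef_pos'][:2])-C)@e,(np.array(s['eef_pos'][:2])-C)@t)
a=shot('scene','s2');b=shot('wrist','w2')
cv2.imwrite('pics/s2c.png',cv2.resize(a['color'][150:310,150:320],None,fx=3.7,fy=3.7,interpolation=cv2.INTER_CUBIC))
E
```

```text
False
[-0.6  0.2 -0.5] [598.7   1.6 100. ]
False
[576.3  24.7  99. ] [ 0.8 -0.8  0.5] 6.4833 0.08921238364548616
61.91571001428432 -10.296053734996692
```

View pics/s2c.png

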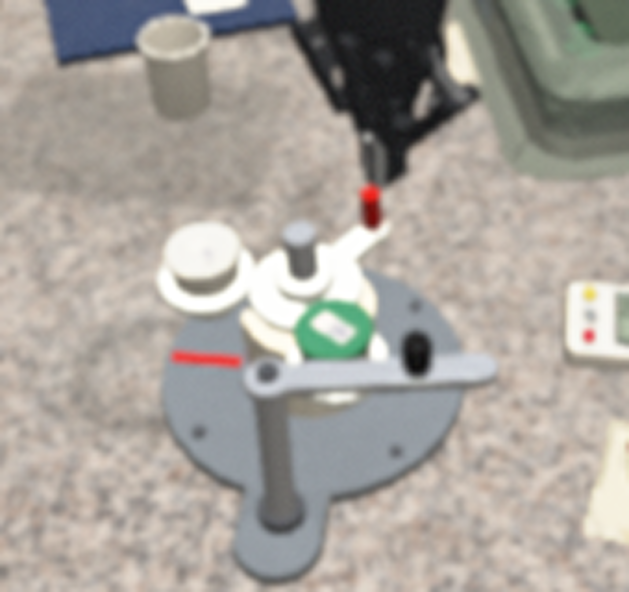

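View pics/w2.png

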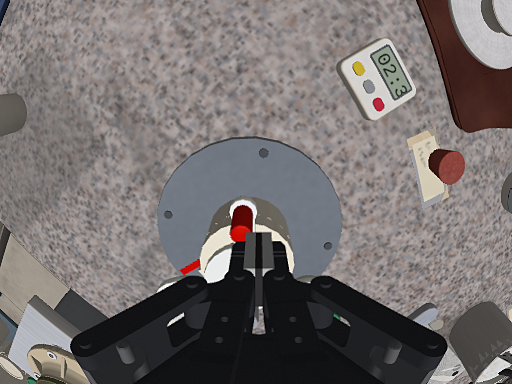

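```bash
python3 - <<'E'
from h import *
for phi in range(50,141,10):
    p,o=pushpose(phi,13,99)
    st=arm.move_l(p,60,attitude=o,threshold=18)
    f=F(); a=np.radians(phi); print(phi,st,f.round(1),'tan',round(f[0]*-np.sin(a)+f[1]*np.cos(a),1))
    if st or np.linalg.norm(f)>25: break
print(arm.observe()['clock'])
a=shot('scene','s3');b=shot('top','t3')
cv2.imwrite('pics/s3c.png',cv2.resize(a['color'][150:310,150:320],None,fx=3.7,fy=3.7,interpolation=cv2.INTER_CUBIC))
for p in (a,b):
  for t in ['red_post','carousel','key']: print(t,[(round(x['p'],2),w(p,x['centre']).round(0)) for x in arm.pinpoint(p,t)[:1]])
E
```

```text
50 False [-0.7 -0.   0.1] tan 0.5
60 False [ 0.1 -0.5  0.3] tan -0.3
70 False [ 0.8 -0.9  0.4] tan -1.0
80 False [-0.1  0.5  1.3] tan 0.2
90 False [ 0.3  0.1 -0.5] tan -0.3
100 False [-0.1 -0.2 -0.6] tan 0.2
110 False [-0.1  0.4 -0.6] tan -0.1
120 False [-0.2  0.  -0.1] tan 0.2
130 False [ 0.4  0.6 -0.1] tan -0.6
140 False [ 0.5 -0.1  0.2] tan -0.3
9.8583
red_post [(0.85, array([570.,  29., 126.]))]
carousel []
key [(0.71, array([542.,  11.,  68.]))]
red_post [(0.8, array([570.,  35., 122.]))]
carousel [(0.3, array([434., 296.,  -2.]))]
key [(0.69, array([543.,   9.,  67.]))]
```

View pics/s3c.png

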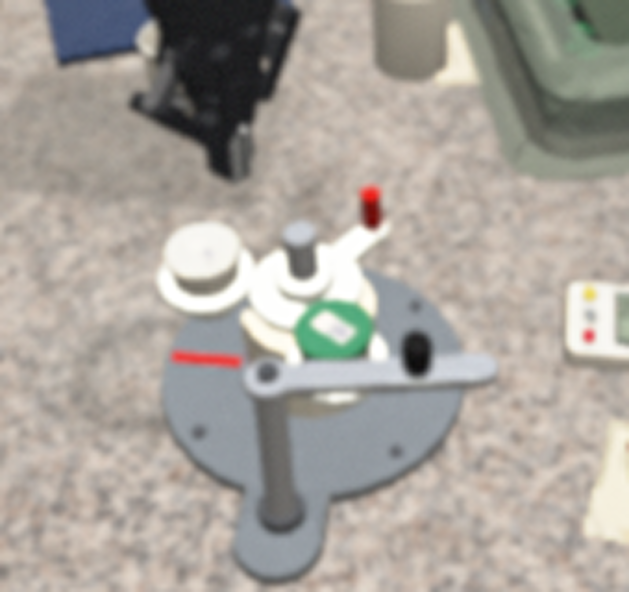

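```bash
python3 - <<'E'
from h import *
s=arm.observe(); print(s['eef_pos'],s['grip_width'],s['clock'])
a=shot('scene','s4');b=shot('top','t4');c=shot('wrist','w4')
for p in (a,b):print(proj(p,s['eef_pos']), proj(p,[569,32,122]))
cv2.imwrite('pics/t4c.png',cv2.resize(b['color'][170:270,250:370],None,fx=6,fy=6,interpolation=cv2.INTER_CUBIC))
E
```

```text
[484.95192425  39.97070817  98.98455456] 0.26030908802946473 10.2583
[213.86248976 209.59267251] [250.12778263 201.66169058]
[279.98677661 234.76176285] [283.72548236 203.22031245]
```

View pics/t4c.png

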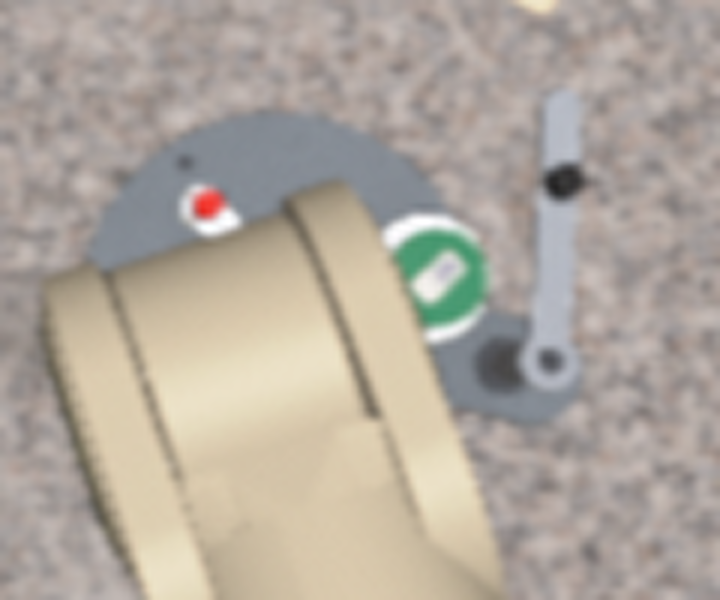

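View pics/w4.png

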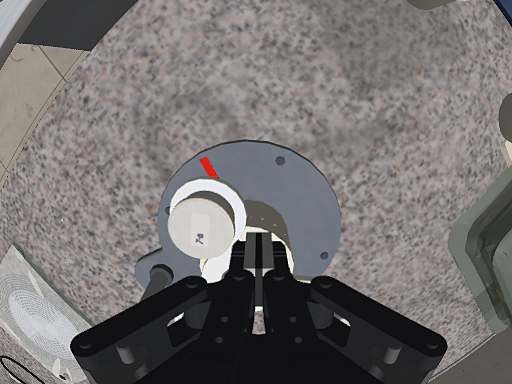

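```bash
python3 - <<'E'
from h import *
a=shot('scene','s5'); e=arm.observe()['eef_pos']
x0,y0,k=190,160,12
im=cv2.resize(a['color'][y0:y0+48,x0:x0+64],None,fx=k,fy=k,interpolation=cv2.INTER_CUBIC)
for dz in (0,10,20,30):
    q=proj(a,np.array(e)+[0,0,dz]); print(dz,q); cv2.circle(im,tuple(((q-[x0,y0]+.5)*k).astype(int)),4,(0,0,255),-1)
cv2.imwrite('pics/s5c.png',im)
E
```

```text
0 [213.83838675 209.62692011]
10 [213.48394275 206.43222561]
20 [213.12414012 203.18923234]
30 [212.7588564  199.89683664]
```

View pics/s5c.png

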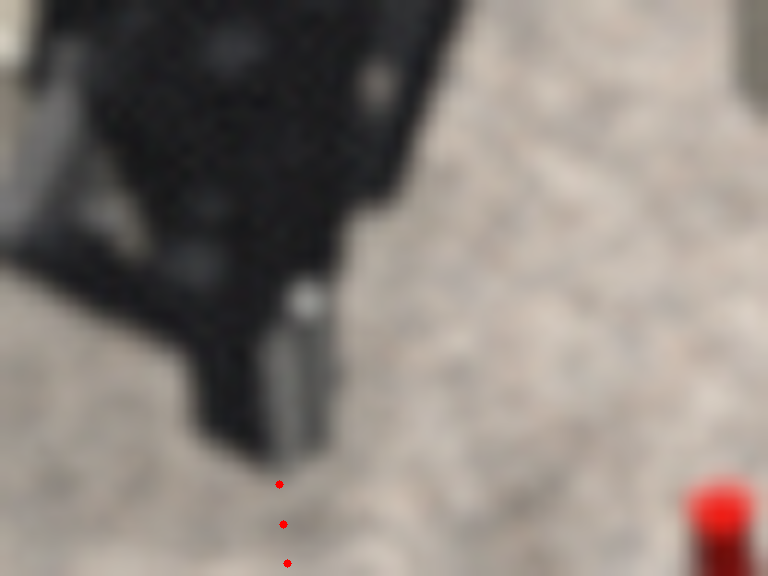

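```bash
python3 - <<'E'
from h import *
p,o=pushpose(140,13,150); arm.move_l(p,200)
p,o=pushpose(43,45,150); arm.goto(p,o)
p,o=pushpose(43,45,99); arm.move_l(p,150,threshold=8)
p,o=pushpose(43,45,70); print(arm.move_l(p,60,threshold=6))
s=arm.observe(); print(np.round(s['eef_pos'],1),F().round(1),s['clock'])
a=shot('scene','s6');b=shot('wrist','w6')
x0,y0,k=225,160,8
im=cv2.resize(a['color'][y0:y0+70,x0:x0+90],None,fx=k,fy=k,interpolation=cv2.INTER_CUBIC)
for dz in (0,10,20,30):
    q=proj(a,np.array(s['eef_pos'])+[0,0,dz]); cv2.circle(im,tuple(((q-[x0,y0]+.5)*k).astype(int)),4,(255,0,0),-1)
cv2.imwrite('pics/s6c.png',im)
E
```

```text
False
[600.   -0.6  69.9] [-0.3  0.8  0.2] 13.4333
```

View pics/s6c.png

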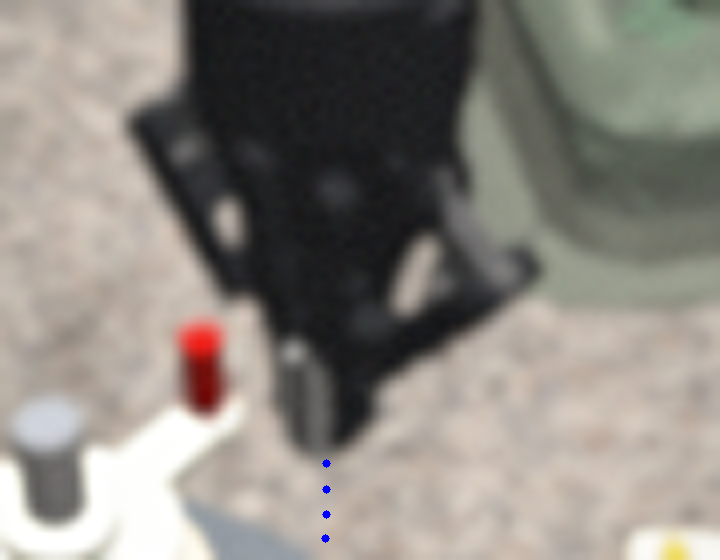

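View pics/w6.png

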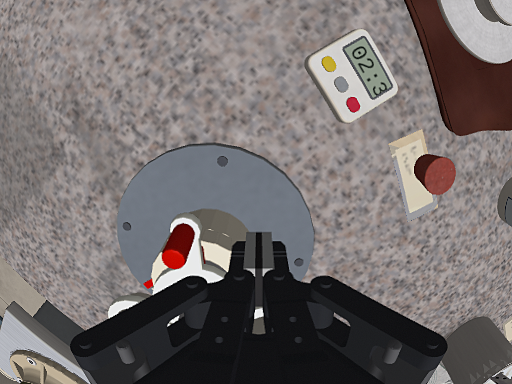

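```bash
cat >> h.py <<'E'
def fproj(p,X):
    c=R.from_quat(p['rotation']).inv().apply(np.array(X,float)-p['position'])
    th=np.arctan2(np.hypot(c[0],c[1]),c[2]); n=c[:2]/np.hypot(c[0],c[1])
    return np.array([p['cx'],p['cy']])+n*th*np.array([p['fx'],p['fy']])
E
python3 - <<'E'
from h import *
p=shot('wrist','w7'); s=arm.observe(); e=np.array(s['eef_pos'])
print(p['position'],e, R.from_quat(p['rotation']).as_matrix().round(2).tolist(),p['fx'],p['cx'],p['cy'])
for n,X in dict(tcp=e,tcpz=e+[0,0,35],tcpy=e+[0,35,0],post=[569,32,122],timer=[722,9,19],stopper=[723,-109,30],pil=[522,-14,137]).items(): print(n,fproj(p,X).round(1))
for t in ['red_post','timer','stopper','beaker']: print(t,[(round(x['p'],2),w(p,x['centre']).round(0)) for x in arm.pinpoint(p,t)[:1]])
E
```

```text
[661.29947481  56.92509545 252.60492496] [ 6.00347437e+02 -5.93726287e-01  7.04284988e+01] [[0.68, -0.69, -0.24], [-0.73, -0.65, -0.22], [0.0, 0.32, -0.95]] 297.3186396354542 258.36768867542276 186.16341121411833
tcp [258.9 216.2]
tcpz [259.  241.9]
tcpy [219.4 182.5]
post [174.1 256.8]
timer [354.3  77. ]
stopper [440.2 177.5]
pil [187.7 357. ]
red_post [(0.81, array([565.,  36., 121.]))]
timer [(0.87, array([725.,  12.,   0.]))]
stopper [(0.66, array([ 724., -111.,    3.]))]
beaker []
```

```bash
python3 - <<'E'
from h import *
p,o=pushpose(43,14,70); print(arm.move_l(p,50,threshold=4))
s=arm.observe(); d=np.array(s['eef_pos'][:2])-C; a=np.radians(43); print(d@[np.cos(a),np.sin(a)],d@[-np.sin(a),np.cos(a)],F().round(1))
for phi in (50,58,66):
    p,o=pushpose(phi,14,70)
    st=arm.move_l(p,60,attitude=o,threshold=18)
    f=F(); a=np.radians(phi); print(phi,st,f.round(1),'tan',round(f[0]*-np.sin(a)+f[1]*np.cos(a),1))
    if st: break
print(arm.observe()['clock'])
a=shot('scene','s8')
cv2.imwrite('pics/s8c.png',cv2.resize(a['color'][150:310,150:320],None,fx=3.7,fy=3.7,interpolation=cv2.INTER_CUBIC))
for t in ['red_post','carousel','key']: print(t,[(round(x['p'],2),w(a,x['centre']).round(0)) for x in arm.pinpoint(a,t)[:1]])
E
```

```text
True
62.62157241096736 -14.143265005777124 [ 1.8 -0.6  1.5]
50 False [ 0.2 -0.4  0.3] tan -0.4
58 False [ 0.8 -0.1  1.4] tan -0.7
66 False [ 2.3  0.4 -0.9] tan -1.9
15.275
red_post [(0.91, array([544.,  50., 129.]))]
carousel [(0.58, array([491.,   1.,  74.]))]
key [(0.81, array([534.,  17.,  70.]))]
```

View pics/s8c.png

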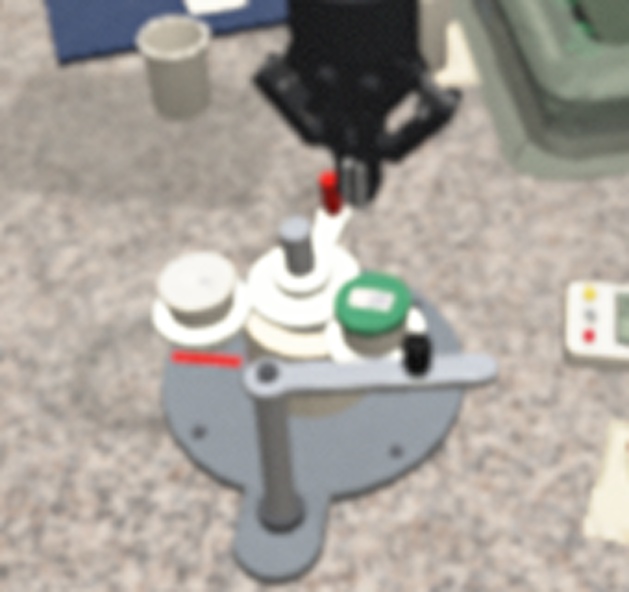

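```bash
python3 - <<'E'
from h import *
for phi in [76,86,96,106,116,126,136,145]+list(range(149,172,3)):
    p,o=pushpose(phi,14,70)
    st=arm.move_l(p,60 if phi<146 else 30,attitude=o,threshold=15)
    f=F(); a=np.radians(phi); tn=f[0]*-np.sin(a)+f[1]*np.cos(a); print(phi,st,f.round(1),'tan',round(tn,1))
    if st or tn<-14: break
print(arm.observe()['clock'])
a=shot('scene','s9');b=shot('wrist','w9')
cv2.imwrite('pics/s9c.png',cv2.resize(a['color'][150:310,150:320],None,fx=3.7,fy=3.7,interpolation=cv2.INTER_CUBIC))
for t in ['red_post','carousel','key','pillar_top']: print(t,[(round(x['p'],2),w(a,x['centre']).round(0)) for x in arm.pinpoint(a,t)[:1]])
E
```

```text
76 False [-1.1 -0.2 -0.5] tan 1.0
86 False [ 0.1  0.2 -0.2] tan -0.1
96 False [0.9 0.5 0.8] tan -0.9
106 False [ 0.1 -0.1 -0. ] tan -0.1
116 False [-0.4  0.6 -0.1] tan 0.0
126 False [-0.3  0.4  0.1] tan 0.0
136 False [-0.7 -0.  -1.3] tan 0.5
145 False [-0.   1.   0.2] tan -0.8
149 False [ 1.   2.4 -1.4] tan -2.6
152 False [ 0.3  1.6 -0.5] tan -1.5
155 False [-0.8 -0.8  0.2] tan 1.1
158 False [1.  0.3 0.5] tan -0.6
161 False [ 0.3  0.1 -0.6] tan -0.2
164 False [-0.1 -0.4  0.4] tan 0.4
167 False [ 0.2  0.7 -1.3] tan -0.8
170 False [ 0.1  0.  -0.2] tan -0.0
20.2333
red_post [(0.82, array([465.,   7., 110.]))]
carousel [(0.7, array([524., -11.,  17.]))]
key [(0.94, array([498.,  -1.,  57.]))]
pillar_top [(0.87, array([525., -14., 128.]))]
```

View pics/s9c.png

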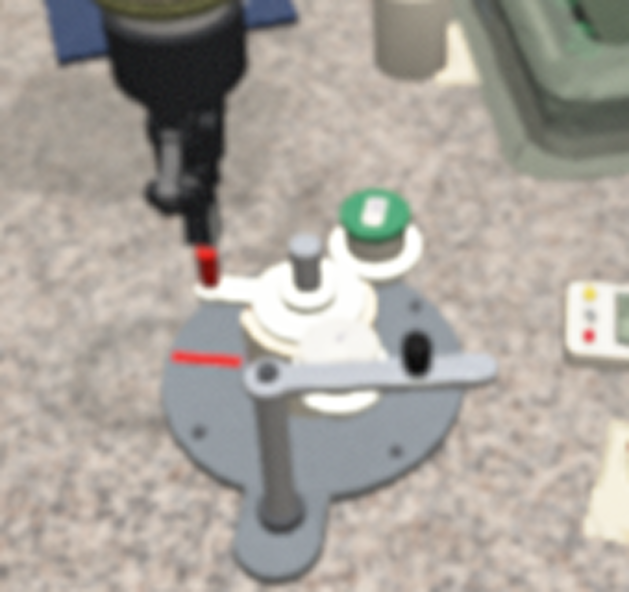

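View pics/w9.png

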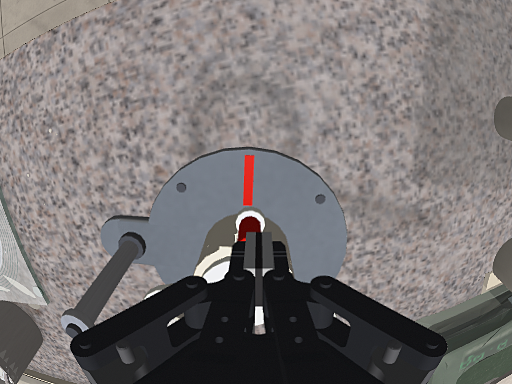

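```bash
python3 - <<'E'
import h
from h import *
p=list(arm.observe()['eef_pos']); p[2]=205; arm.move_l(p,200)
b=shot('top','t10')
a=shot('scene','s10')
for p in (a,b):
  for t in ['keeper_pivot','keeper_knob','carousel','key','red_post','pillar_top']: print(t,[(round(x['p'],2),w(p,x['centre']).round(0)) for x in arm.pinpoint(p,t)[:1]])
h.C=np.array([501.,-120.])
for phi in (-2,20,40,60,80):
    for s in (0,180):
        P,o=pushpose(phi,19,112,78); o=ori(phi-90+s); q=arm.ik(P,o); print(phi,s,None if q is None else np.round(q,2))
print(arm.observe()['clock'])
cv2.imwrite('pics/s10c.png',cv2.resize(a['color'][150:310,150:320],None,fx=3.7,fy=3.7,interpolation=cv2.INTER_CUBIC))
E
```

```text
keeper_pivot [(0.6, array([ 503., -119.,  127.]))]
keeper_knob [(0.97, array([ 577., -119.,  156.]))]
carousel [(0.93, array([526., -10.,  17.]))]
key [(0.95, array([498.,  -0.,  55.]))]
red_post [(0.57, array([462.,   8., 111.]))]
pillar_top [(0.93, array([525., -12., 129.]))]
keeper_pivot [(0.71, array([ 497., -121.,  125.]))]
keeper_knob [(0.67, array([527., -10.,  -2.]))]
carousel [(0.83, array([529., -14.,  14.]))]
key [(0.75, array([501.,  -3.,  52.]))]
red_post []
pillar_top [(0.85, array([524., -13., 128.]))]
-2 0 [ 0.6   0.42 -0.54  1.55  0.23  1.23 -1.59]
-2 180 [ 0.94  0.61 -1.09  1.53  0.55  1.33  1.33]
20 0 [ 0.59  0.43 -0.6   1.56  0.25  1.23 -1.27]
20 180 [ 0.93  0.64 -1.17  1.54  0.6   1.36  1.63]
40 0 [ 0.61  0.42 -0.67  1.59  0.27  1.23 -0.98]
40 180 [ 0.94  0.65 -1.23  1.58  0.62  1.36  1.91]
60 0 [ 0.64  0.39 -0.75  1.64  0.28  1.22 -0.69]
60 180 [ 0.95  0.63 -1.27  1.63  0.61  1.35  2.21]
80 0 [ 0.7   0.36 -0.83  1.7   0.28  1.21 -0.37]
80 180 [ 1.    0.61 -1.34  1.69  0.61  1.34  2.52]
22.0583
```

View pics/s10c.png

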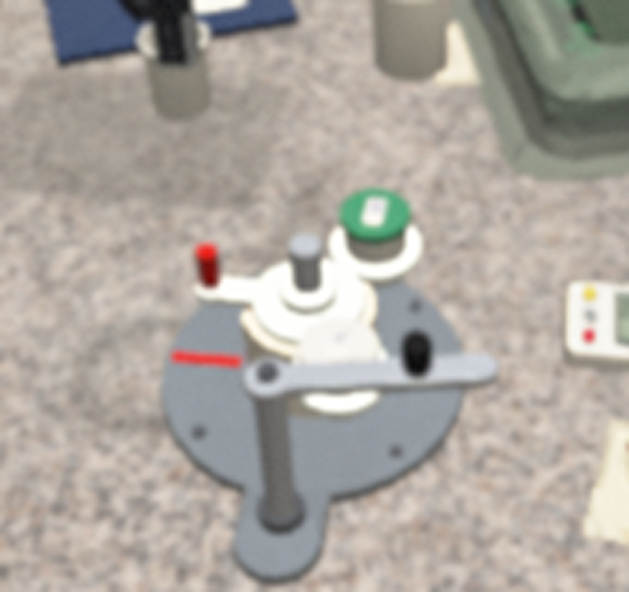

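```bash
python3 - <<'E'
import h
from h import *
h.C=np.array([501.,-120.])
P,o=pushpose(0,50,205,78); arm.goto(P,o)
P,o=pushpose(0,50,112,78); print(arm.move_l(P,150,threshold=8))
P,o=pushpose(0,19,112,78); print(arm.move_l(P,60,threshold=10))
for phi in (10,20,30):
    P,o=pushpose(phi,19,112,78)
    st=arm.move_l(P,60,attitude=o,threshold=12); f=F(); print(phi,st,f.round(1))
    if st: break
print(arm.observe()['clock'])
a=shot('scene','s11')
for t in ['keeper_knob','carousel']: print(t,[(round(x['p'],2),w(a,x['centre']).round(0)) for x in arm.pinpoint(a,t)[:1]])
cv2.imwrite('pics/s11c.png',cv2.resize(a['color'][150:310,150:320],None,fx=3.7,fy=3.7,interpolation=cv2.INTER_CUBIC))
E
```

```text
False
False
10 False [ 0.2 -0.1 -0.2]
20 False [ 0.2 -0.7 -0.7]
30 False [ 0.7 -1.1 -0.2]
26.9083
keeper_knob [(0.85, array([569., -80., 161.]))]
carousel [(0.89, array([522.,  -9.,  18.]))]
```

View pics/s11c.png

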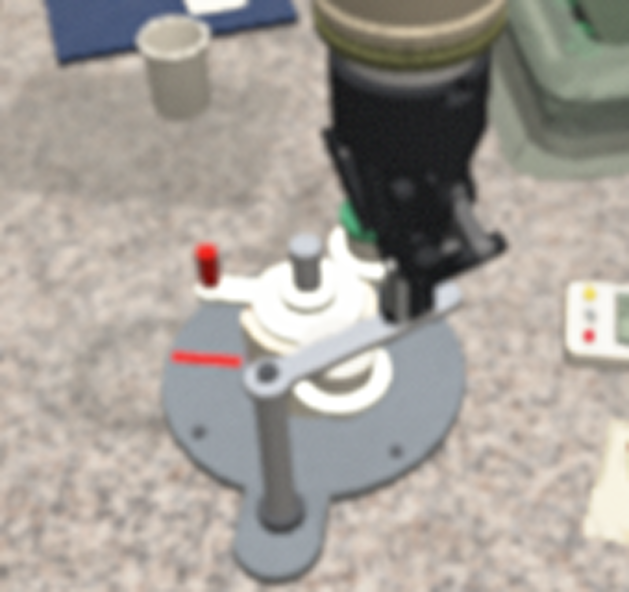

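Keeper is moving; continue to the stop.

```bash
python3 - <<'E'
import h
from h import *
h.C=np.array([501.,-120.])
for phi in [40,50,60,68]+list(range(71,93,3)):
    P,o=pushpose(phi,19,112,78)
    st=arm.move_l(P,60 if phi<69 else 30,attitude=o,threshold=12); f=F(); a=np.radians(phi); tn=f[0]*-np.sin(a)+f[1]*np.cos(a); print(phi,st,f.round(1),round(tn,1))
    if st or tn<-8: break
print(arm.observe()['clock'])
P,o=pushpose(phi-12,19,112,78); arm.move_l(P,100)
P[2]=230; arm.move_l(P,200)
a=shot('scene','s12');b=shot('top','t12')
for p in (a,b):
  for t in ['keeper_pivot','keeper_knob','carousel']: print(t,[(round(x['p'],2),w(p,x['centre']).round(0)) for x in arm.pinpoint(p,t)[:1]])
print(arm.observe()['clock'])
cv2.imwrite('pics/s12c.png',cv2.resize(a['color'][150:310,150:320],None,fx=3.7,fy=3.7,interpolation=cv2.INTER_CUBIC))
E
```

```text
40 False [0.2 0.1 0.2] -0.1
50 False [0.6 0.1 0.3] -0.4
60 False [ 0.2 -0.4 -0.1] -0.3
68 False [ 0.9  0.6 -0.2] -0.6
71 False [-0.3 -0.1  0.5] 0.2
74 False [0.  1.  0.7] 0.2
77 False [ 0.2  0.4 -0.7] -0.1
80 False [-0.  -0.3 -0.8] -0.0
83 True [ 4.5  0.2 -1.9] -4.4
29.9167
keeper_pivot [(0.59, array([ 501., -117.,  126.]))]
keeper_knob [(0.55, array([515., -39., 159.]))]
carousel [(0.58, array([526.,  -8.,  20.]))]
keeper_pivot [(0.69, array([491.,  -4.,  73.]))]
keeper_knob [(0.58, array([517., -43., 153.]))]
carousel [(0.89, array([530., -12.,  15.]))]
31.3583
```

View pics/s12c.png

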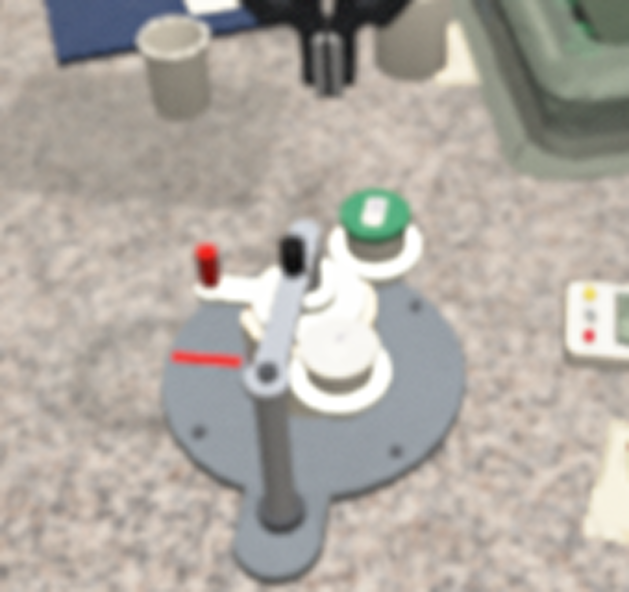

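```bash
python3 - <<'E'
from h import *
b=shot('top','t13'); a=shot('scene','s13')
for p,n in((a,'s'),(b,'t')):
  m=arm.outline_of(p,'keeper_knob')
  if n=='s': print([ (round(x['p'],2),np.argwhere(x['mask'])[:,::-1].mean(0).round(1)) for x in m[:1]])
  for ang in (74,78,82): 
    r=np.radians(ang); print(n,ang,proj(p,[501+121*np.cos(r),-120+121*np.sin(r),134]).round(1),proj(p,[501+78*np.cos(r),-120+78*np.sin(r),156]).round(1))
for p in (a,):
  for t in ['red_post','carousel','pillar_top','beaker','timer','stopper','red_cap_bottle']: print(t,[(round(x['p'],2),w(p,x['centre']).round(0)) for x in arm.pinpoint(p,t)[:1]])
cv2.imwrite('pics/t13c.png',cv2.resize(b['color'][170:270,250:370],None,fx=6,fy=6,interpolation=cv2.INTER_CUBIC))
E
```

```text
[(0.6, array([225.9, 235.8]))]
s 74 [235.7 209.6] [230.7 215.8]
s 78 [231.9 209.2] [228.1 215.5]
s 82 [228.  209.1] [225.4 215.4]
t 74 [297.3 216.2] [314.  220.6]
t 78 [296.5 219.3] [313.5 222.7]
t 82 [296.  222.4] [313.1 224.7]
red_post [(0.77, array([464.,  10., 113.]))]
carousel [(0.84, array([524.,  -9.,  19.]))]
pillar_top [(0.57, array([527., -11., 126.]))]
beaker [(0.8, array([438., 295.,  -2.]))]
timer [(0.8, array([724.,   9.,  -0.]))]
stopper [(0.51, array([ 720., -106.,   -1.]))]
red_cap_bottle [(0.79, array([631., 329.,   2.]))]
```

View pics/t13c.png

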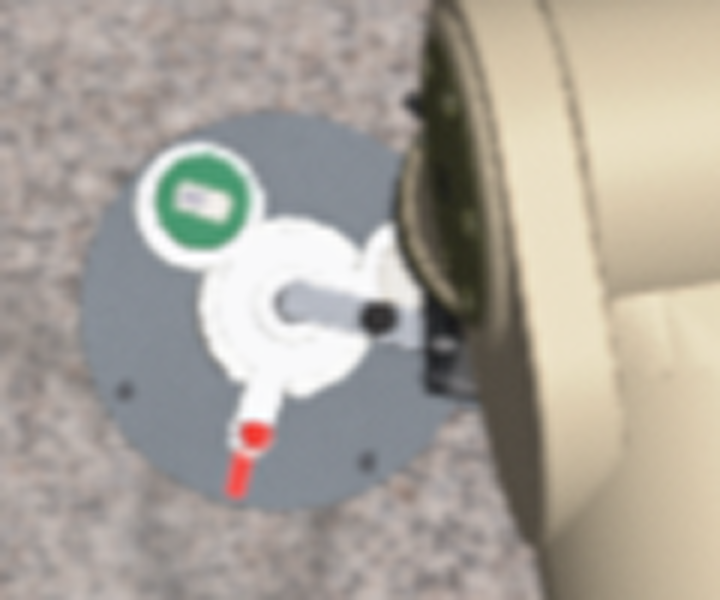

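```bash
python3 - <<'E'
from h import *
print(F().round(1),arm.observe()['clock']); arm.finish_job()
E
```

```text
[-0.2 -0.9  0.3] 31.9083
the job is handed in; nothing more can be done
```

I pushed the carousel round by the red post until its key dropped into the slot. Then I swung the keeper by its knob to its stop over the pillar, backed clear and handed the job in at about 32 s. The hand-in gives no verdict, so the results below are my own last checks.

- **Carousel:** it dropped about 14 mm. The scene camera put its origin at 17 to 20 mm and the top camera at 14 to 15 mm. The limit is 19 mm and the detectors are good to about 4 mm, so the height is not confirmed by one reading alone. The red post lines up with the red line.
- **Keeper:** the push stopped on its 12 N limit at the far end. The knob then read about 79°, against about 78° expected for shut, and the top view shows the keeper lying over the pillar.
- **Bystanders:** all four read within 5 mm of their starting positions.
- **Robot:** contact force was near zero before hand-in, with the gripper well above the scene.

**First attempt missed:** my first push passed over the post without moving it. The pictures showed the real fingertips about 25 to 35 mm higher than the reported tool position, so I lowered the later pushes by about 30 mm to match. I did not find the cause.

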